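# Return dismantled rig parts to stock

### The job

Four parts from a dismantled test rig lie at the front of the bench. Put each where its own kind is kept: the two-pole breaker, the three-pole breaker and the cable gland each standing upright in the stock tray that already holds that kind, and the relay board flat on the floor of the black board box, whose clear cover you slide back first and slide fully shut again afterwards. Leave the round dial unit where it stands.

Things in the scene. Friction and masses are not known exactly. Their poses are not given: they have to be found in the camera images.
- two_pole: Loose two-pole rail-mounted circuit breaker, light grey plastic, standing on its back with its two black toggles (joined by a bar) on top. 36 mm wide (its x), 80 mm long (its y), base block 44 mm high, above it the nose, 36 mm (x) by 45 mm (y), its top 66 mm high; toggles reach 74 mm. Grip it across its x, at the nose. Mass about 230 g. Origin: centre of its underside, z up.
- three_pole: Loose three-pole rail-mounted circuit breaker, light grey plastic, standing on its back with its three black toggles (joined by a bar) on top. 54 mm wide (its x), 80 mm long (its y), base block 44 mm high, above it the nose, 54 mm (x) by 45 mm (y), its top 66 mm high; toggles reach 74 mm. Grip it across its x, at the nose. Mass about 340 g. Origin: centre of its underside, z up.
- gland: Loose metal cable gland standing on its thread: thread 32 mm across and 14 mm high, above it hexagons 38 mm across flats from 14 to 48 mm, round shoulder on top; 58 mm high. At yaw 0 two of its flats face along x (others every 60 degrees). Mass about 130 g. Origin: centre of its underside, z up.
- relay_board: Loose small relay board: green circuit board on a flat black carrier, 56 mm (its x) by 44 mm (its y), black screw-terminal strips along both long sides (at y = +-22 mm, up to 26 mm high), three whitish relays in a row between them (up to 31 mm). Lies flat. Grip it across its y, over the terminal strips. Mass about 90 g. Origin: centre of its underside, z up.
- tray_two_pole: Fixed open grey stock tray for two-pole breakers, 170 (x) by 115 (y) by 30 mm high, walls and floor 4 mm. Origin: centre of its underside; x runs along its length, away from the robot (yaw within 0.1 rad). Contents: one two-pole breaker (two toggles, 36 mm wide) stands in its far half, about 50 mm from the centre towards +x, its length along y. Its near half (x below 0) is empty.
- tray_three_pole: Fixed open grey stock tray for three-pole breakers, 170 (x) by 115 (y) by 30 mm high, walls and floor 4 mm. Origin: centre of its underside; x runs along its length, away from the robot (yaw within 0.1 rad). Contents: one three-pole breaker (three toggles, 54 mm wide) stands in its far half, about 50 mm from the centre towards +x, its length along y. Its near half (x below 0) is empty.
- tray_gland: Fixed open grey stock tray for cable glands, 170 (x) by 115 (y) by 30 mm high, walls and floor 4 mm. Origin: centre of its underside; x runs along its length, away from the robot (yaw within 0.1 rad). Contents: two cable glands stand side by side in its far half, about 52 mm from the centre towards +x, at y about +-27 mm. Its near half (x below 0) is empty.
- board_box: Fixed black box for relay boards, 170 (x) by 115 (y) mm, end walls 46, side walls 56 mm high, walls and floor 4 mm thick. Origin: centre of its underside; x along its length, away from the robot (yaw within 0.1 rad). A relay board lies in its far half (centre at x about +50 mm); the near half is free. A clear cover, its top 50 mm above the table, slides in grooves in the side walls.
- cover (a joint): Sliding cover of the board box: 0 = shut, grows as it slides to the box's +x; 0.10 m = fully open, its near edge then 16 mm beyond the box's centre. Starts up to 20 mm ajar, stays where left, friction 1.2 N. Moved by a black bar standing on it, 14 mm (x) by 40 mm (y), 50 to 72 mm above the table, centred at x = -0.067 m + joint value, y = 0 in the box's frame.
- dial: Loose round dial unit (potentiometer): black drum 62 mm across and 24 mm high with a scale and a black knob 32 mm across on top, 45 mm high in all, three brass tabs at its rim. It stands among the loose parts and is to be left alone. Origin: centre of its underside.
Things that resemble listed ones, but are neither listed nor needed, are in the scene too. What is shaped like the tray_three_pole but purple is not meant.

How it is judged:
At the end, for the whole second after the job is handed in: Both breakers and the gland stand upright (within 0.12 rad) on the floor of their own trays, the relay board lies flat on the floor of the board box (undersides within 5 mm of that floor), all at rest; the cover is shut to within 8 mm (x of two_pole in the frame of tray_two_pole between -0.079 and 0.079 m and y of two_pole in the frame of tray_two_pole between -0.0525 and 0.0525 m and z of two_pole in the frame of tray_two_pole between 0 and 0.009 m and angle between each of two_pole, three_pole, gland, relay_board's own z axis and vertical below 0.12 rad and linear speed of each of two_pole, three_pole, gland, relay_board below 0.02 m/s and x of three_pole in the frame of tray_three_pole between -0.079 and 0.079 m and y of three_pole in the frame of tray_three_pole between -0.0525 and 0.0525 m and z of three_pole in the frame of tray_three_pole between 0 and 0.009 m and x of gland in the frame of tray_gland between -0.079 and 0.079 m and y of gland in the frame of tray_gland between -0.0525 and 0.0525 m and z of gland in the frame of tray_gland between 0 and 0.009 m and x of relay_board in the frame of board_box between -0.079 and 0.079 m and y of relay_board in the frame of board_box between -0.0525 and 0.0525 m and z of relay_board in the frame of board_box between 0 and 0.009 m and value of joint cover below 0.008 m); the robot touches nothing.
It fails at once if the dial unit is pushed more than 25 mm from its place or tipped over (distance of dial from where it was at the start of the episode above 0.025 m or angle between dial's own z axis and vertical above 0.4 rad).
It also fails if it takes over 117 s, if anything falls off the work surface, if the arm or the gripper's body presses on something with over 40 N, if the wrist force passes 120 N, or if a joint passes its speed limit or range.

### The arm

A 7-joint arm with a two-finger parallel gripper is mounted at the origin on the work surface. World frame = base frame: x ahead of the robot, y to its left, z up, the work surface at z = 0. Lengths are in m, angles in rad, forces in N, time in s.
With the tool pointing down it reaches from about 0.4 to 0.875 m from the base axis. Payload 6.5 kg.
Tool frame: the origin (TCP) lies on the centre line of the jaws, within the pads' length; the fingertips stand 25 mm ahead of it and the grasp point (between the pads) lies 6 mm ahead of it; z points along the fingers, x is the direction in which the jaws open and shut, and the axes are right-handed (so a half turn about z gives the same grasp; the last joint's range is limited). The gripper opens to 88 mm and grips with 3 to 60 N. Pads are 18 mm wide; open, the fingers measure 123 mm over their backs; the gripper's body (75 mm by 187 mm) begins 45 mm behind the grasp point.
Start: joints at [1.092, 0.536, -0.004, 1.538, 0.003, 1.067, -0.071], TCP at [0.261, -0.595, 0.264] pointing down, gripper open.
Joint ranges: [-2.7, 2.7], [-0.37, 2.16], [-1.27, 1.26], [0.24, 2.4], [-1.31, 4.45], [0.19, 1.91], [-2.76, 2.76]. Speed limits (rad/s): [2.39, 2.39, 3.14, 3.14, 3.14, 3.14, 3.14].

### API

Orientations are given as a unit quaternion [w, x, y, z].
In Python, from station import env, get_image gives the robot as it stands. Calls block until the motion is done:
- env.goto(position, orientation): joint-space move of the TCP to a pose.
- env.move_l(position, ori=None, velocity=0.15, contact_N=None): straight line of the TCP; ori=None keeps the orientation; velocity is the mean speed in m/s. With contact_N (N) it stops when the force on the tool has changed by that much, and returns True; else False.
- env.goto_joints(angles): joint-space move.
- env.set_gripper(opening, strength=None): opening from 0.0 (shut) to 1.0 (fully open); strength is the grip in N (None keeps the last); returns when the fingers have stopped.
- env.dwell(seconds).
- env.ik(position, orientation): joint angles nearest the present ones, or None.
- get_image(name): name is "scene" or "side" or "wrist"; returns a dict with "color" (384x512x3 uint8, red, green, blue), "vertical_fov" (degrees; the focal length in pixels is half the picture's height over the tangent of half this angle, whatever the lens; pixels are square), "cx", "cy" (the principal point, pixels), "rvec" (rotation vector, rad) and "tvec" (3), from world to camera coordinates, as OpenCV has them; the wrist camera has in their place "T_tool_cam" (4x4, takes a point from camera to tool coordinates, whose origin is the TCP and whose axes are the tool frame's). Camera axes: x right, y down, z forward; pixel columns grow to the right and rows downward; lengths in m; the calibration is good to about 2 mm. The wrist camera is an equidistant fisheye: a pixel r from the principal point sees the ray r / f radians off the axis. A picture is of the moment at which its call begins: read the wrist's pose just before it. There is no depth.
A pose or a line that the arm cannot do raises env.MotionError and nothing moves.
- env.job_done(): hands the job in, once; it reports no verdict.
Readings, each from a call of its own:
- env.read_clock(): time.
- env.read_q(): joint angles.
- env.read_qvel(): joint speeds.
- env.read_effort(): joint torques, N m.
- env.read_position(): TCP position.
- env.read_eef_rot(): TCP orientation.
- env.read_wrist_force(): force on the tool from outside, world axes, zero at the start.
- env.read_wrist_torque(): the same for the moment, N m.
- env.read_finger_gap(): opening from 0.0 (shut) to 1.0 (fully open).
Only numpy, scipy, OpenCV 4.12 (cv2) and the standard library are available. Lean on these libraries where they do the work, as an engineer would, in place of code of your own. Each camera call takes 0.05 s, during which the arm holds its last target.

## Working session

There is one attempt and no reset: what is moved stays moved. The work goes in short steps, each a Python script; the robot and the scene stay as the last script left them, time stands still between calls to the robot, and variables do not carry over. Pictures are saved under pics/ and viewed, and the job is handed in when it is done.

```bash
ls -la; mkdir -p pics; cat > h.py <<'E'
import numpy as np, cv2
from station import env, get_image
from scipy.spatial.transform import Rotation as R
def save(name, im): cv2.imwrite(f'pics/{name}.png', cv2.cvtColor(im, cv2.COLOR_RGB2BGR))
E
python3 - <<'E'
from h import *
for n in ('scene','side','wrist'):
    p=env.read_position(); q=env.read_eef_rot()
    d=get_image(n); save(n+'0',d['color'])
    np.savez(f'{n}0.npz',p=p,q=q,**d)
    print(n,d['vertical_fov'],d['cx'],d['cy'],d.get('rvec'),d.get('tvec'),d.get('T_tool_cam'))
print(p,q,env.read_clock())
E
```

```text
total 12
drwxr-xr-x  3 agent agent 4096 Dec  6 20:01 .
drwxr-xr-x 23 root  root  4096 Dec  6 20:01 ..
drwxr-xr-x  2 agent agent 4096 Dec  6 20:01 pics
scene 57.77048067508367 252.43584580799882 186.68222823849047 [ 2.14759367  1.13768521 -0.44318377] [-0.22849259 -0.19497209  1.06920552] None
side 57.969012088579355 254.89864008315482 192.59482580896565 [ 0.25369649 -2.60394443  1.51365447] [0.40344286 0.07489852 0.84379516] None
wrist 65.70646984690485 254.18409068721527 190.2885467928577 None None [[ 9.99999599e-01  7.31340425e-04  5.16676641e-04 -8.93223432e-04]
 [-8.49755272e-04  9.57019379e-01  2.90022734e-01 -7.52526915e-02]
 [-2.82364209e-04 -2.90023057e-01  9.57019617e-01 -1.21345858e-01]
 [ 0.00000000e+00  0.00000000e+00  0.00000000e+00  1.00000000e+00]]
[ 0.26056676 -0.59493528  0.26293067] [-3.86912755e-04  8.37025350e-01 -5.47163551e-01 -6.80218752e-04] 0.15
```

View pics/scene0.png

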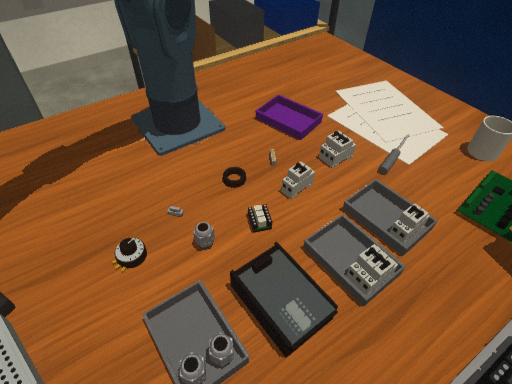

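View pics/side0.png

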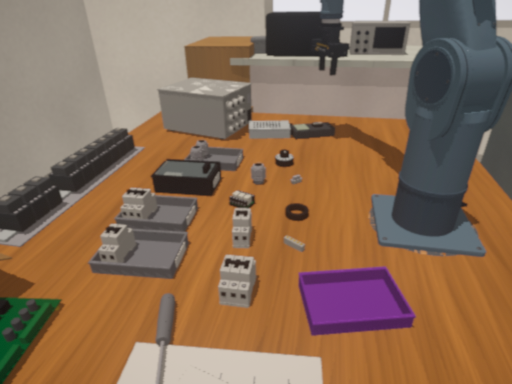

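View pics/wrist0.png

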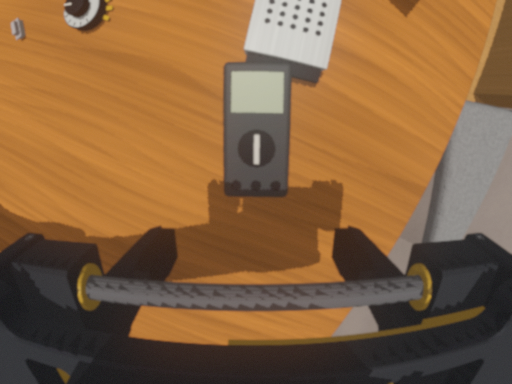

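The scene view shows the base at (180,115). The loose parts are the three-pole (337,148), two-pole (298,178), relay board (260,217), gland (203,235) and dial (130,252). The trays are two-pole (390,215), three-pole (353,258) and gland (195,335), with the box at (283,298) and the purple decoy at (289,116). The side view shows the same objects from +y. I'll do a rough localisation next.

```bash
cat >> h.py <<'E'
def cast_fixed(d, px, z):
    f=192/np.tan(np.radians(float(d['vertical_fov']))/2)
    Rm=cv2.Rodrigues(np.asarray(d['rvec']))[0]; t=np.asarray(d['tvec']).ravel()
    px=np.atleast_2d(np.asarray(px,float))
    ray=np.c_[(px[:,0]-d['cx'])/f,(px[:,1]-d['cy'])/f,np.ones(len(px))]@Rm
    c=-Rm.T@t
    s=(z-c[2])/ray[:,2]
    return c+ray*s[:,None]
def cast_wrist(d, p, q, px, z):
    f=192/np.tan(np.radians(float(d['vertical_fov']))/2)
    px=np.atleast_2d(np.asarray(px,float))
    u=px-[d['cx'],d['cy']]; r=np.linalg.norm(u,axis=1)+1e-9; th=r/f
    ray=np.c_[u/r[:,None]*np.sin(th)[:,None],np.cos(th)]
    T=np.asarray(d['T_tool_cam']); q=np.asarray(q)
    Rw=R.from_quat([q[1],q[2],q[3],q[0]]).as_matrix()
    ray=ray@(Rw@T[:3,:3]).T; c=np.asarray(p)+Rw@T[:3,3]
    s=(z-c[2])/ray[:,2]
    return c+ray*s[:,None]
E
python3 - <<'E'
from h import *
d=np.load('scene0.npz'); s=np.load('side0.npz')
for n,a,b,z in [('three',(337,143),(238,268),.066),('two',(298,173),(243,218),.066),('board',(260,213),(241,197),.028),('gland',(203,230),(258,169),.05),('dial',(130,246),(285,155),.045)]:
    print(n,cast_fixed(d,a,z).round(3),cast_fixed(s,b,z).round(3))
for n,c in [('t2',[(345,208),(380,181),(436,217),(401,250)]),('t3',[(304,245),(340,218),(404,264),(365,301)]),('tg',[(143,320),(200,282),(248,360),(190,400)])]:
    print(n,cast_fixed(d,c,.03).round(3).tolist())
print(cast_fixed(d,[(231,275),(277,245),(337,308),(287,350)],.05).round(3).tolist())
for n in('scene','side'):
    im=np.load(n+'0.npz')['color']
    x0,y0,w,h=(110,120,340,264) if n=='scene' else (80,130,240,190)
    c=im[y0:y0+h,x0:x0+w]; k=780/w
    save(n+'0c',cv2.resize(c,None,fx=k,fy=k,interpolation=cv2.INTER_CUBIC)[:600])
E
```

```text
three [[0.394 0.273 0.066]] [[0.378 0.307 0.066]]
two [[0.424 0.118 0.066]] [[0.406 0.149 0.066]]
board [[ 0.449 -0.009  0.028]] [[ 0.449 -0.002  0.028]]
gland [[ 0.434 -0.146  0.05 ]] [[ 0.429 -0.131  0.05 ]]
dial [[ 0.383 -0.287  0.045]] [[ 0.366 -0.257  0.045]]
t2 [[0.547, 0.16, 0.03], [0.533, 0.295, 0.03], [0.682, 0.312, 0.03], [0.695, 0.176, 0.03]]
t3 [[0.572, 0.016, 0.03], [0.562, 0.13, 0.03], [0.72, 0.154, 0.03], [0.731, 0.03, 0.03]]
tg [[0.534, -0.324, 0.03], [0.525, -0.205, 0.03], [0.694, -0.207, 0.03], [0.692, -0.312, 0.03]]
[[0.556, -0.153, 0.05], [0.551, -0.04, 0.05], [0.716, -0.032, 0.05], [0.722, -0.149, 0.05]]
```

View pics/scene0c.png

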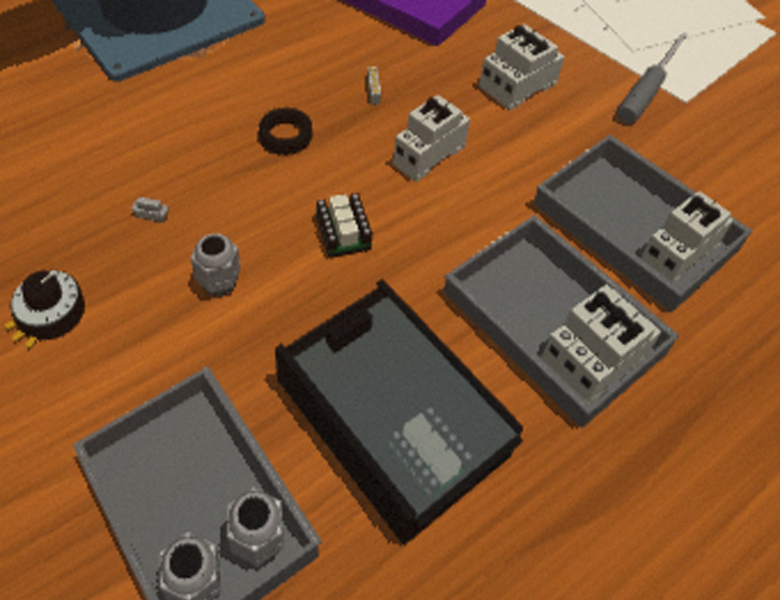

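```bash
cat >> h.py <<'E'
def Q(psi): return [0.0,float(np.cos(psi/2)),float(np.sin(psi/2)),0.0]
def shot(name):
    p=env.read_position(); q=env.read_eef_rot(); d=get_image('wrist')
    save(name,d['color']); np.savez(name+'.npz',p=p,q=q,**d); return d,p,q
def up(name,k=1.56): 
    im=np.load(name+'.npz')['color']; save(name+'_u',cv2.resize(im,(800,600),interpolation=cv2.INTER_CUBIC))
E
python3 - <<'E'
from h import *
for i,y in enumerate((-0.24,-0.06,0.14)):
    env.goto([0.52,y,0.32],Q(0.0)); env.dwell(.2); shot(f'w{i}'); up(f'w{i}'); print(env.read_clock(),env.read_position(),env.read_q().round(2))
E
```

```text
2.025 [ 0.51968824 -0.24078405  0.31984085] [ 0.65  0.38 -0.38  1.67  0.15  1.13  0.22]
3.025 [ 0.52008818 -0.0617158   0.31984886] [ 0.41  0.3  -0.46  1.79  0.15  1.09 -0.1 ]
4.0917 [0.52041388 0.13831568 0.31993119] [ 0.1   0.34 -0.56  1.75  0.2   1.11 -0.52]
```

View pics/w0_u.png

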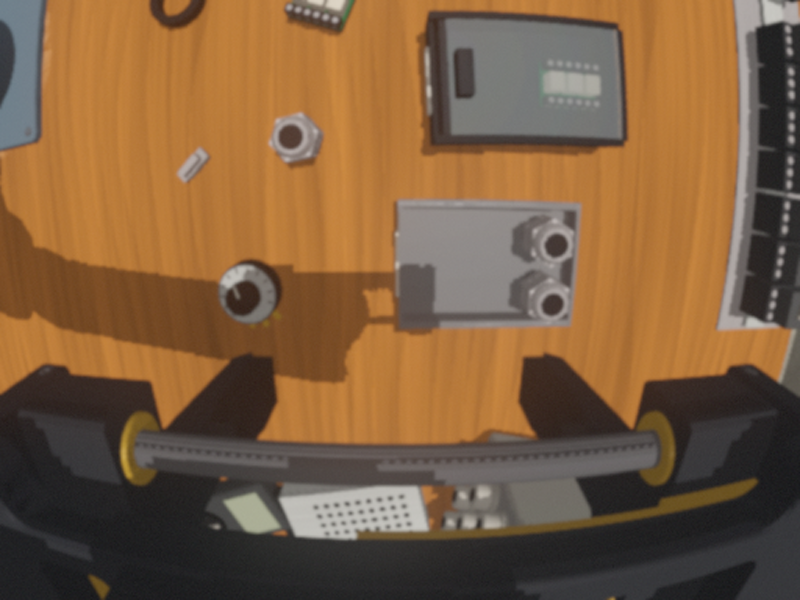

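View pics/w1_u.png

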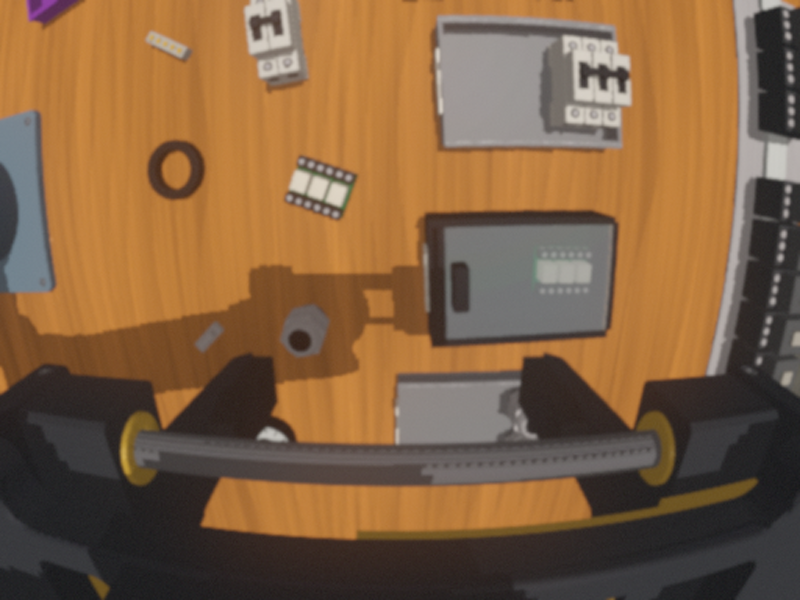

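View pics/w2_u.png

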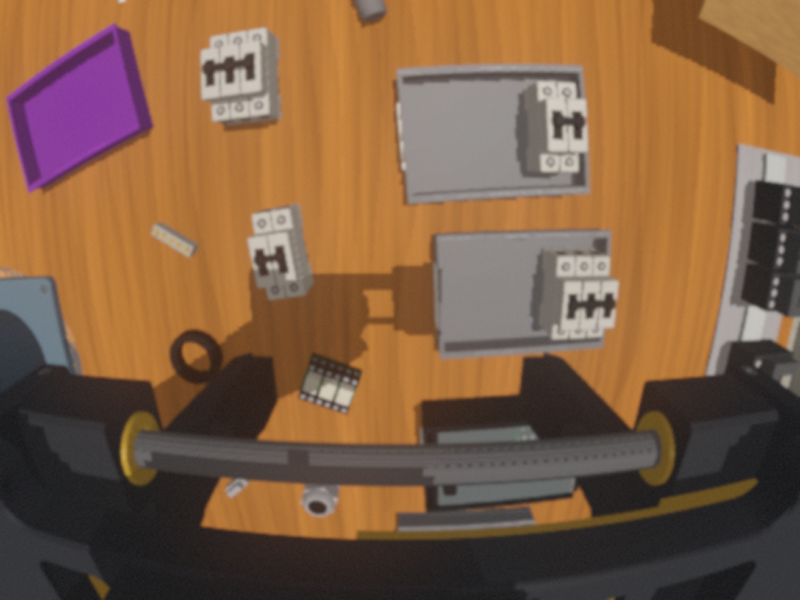

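These wrist shots (in 800x600 pixels) show every target:
- **w0:** gland (294,137), gland tray, dial (249,292).
- **w1:** relay board (322,187), box with its bar (461,286).
- **w2:** three-pole (238,75), two-pole (277,255), both breaker trays.

I'll zoom in for corners.

```bash
cat > crop.py <<'E'
from h import *
def tile(specs,name):
    out=[]
    for n,x0,y0,w,h in specs:   # native px
        c=np.load(n+'.npz')['color'][y0:y0+h,x0:x0+w]; k=390/w
        c=cv2.resize(c,(390,int(h*k)),interpolation=cv2.INTER_CUBIC)
        st=10 if w<=100 else 20
        for g in range(-(-x0//st)*st,x0+w,st):
            X=int((g-x0+.5)*k); cv2.line(c,(X,0),(X,5),(255,0,0),1); cv2.putText(c,str(g),(X-8,16),0,.33,(255,0,0),1)
        for g in range(-(-y0//st)*st,y0+h,st):
            Y=int((g-y0+.5)*k); cv2.line(c,(0,Y),(5,Y),(255,0,0),1); cv2.putText(c,str(g),(7,Y+4),0,.33,(255,0,0),1)
        out.append(np.pad(c,((0,298-c.shape[0]) if c.shape[0]<298 else (0,0),(0,0),(0,0)))[:298])
    rows=[np.hstack(out[i:i+2]) for i in range(0,len(out),2)]
    save(name,np.vstack(rows))
tile([('w2',120,10,65,50),('w2',150,125,65,50),('w1',175,90,65,50),('w0',160,65,65,50)],'t_parts')
tile([('w2',245,35,140,105),('w2',265,140,140,105),('w1',260,125,140,105),('w0',240,120,140,105)],'t_trays')
E
python3 crop.py
```

```text
(no output)
```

View pics/t_parts.png

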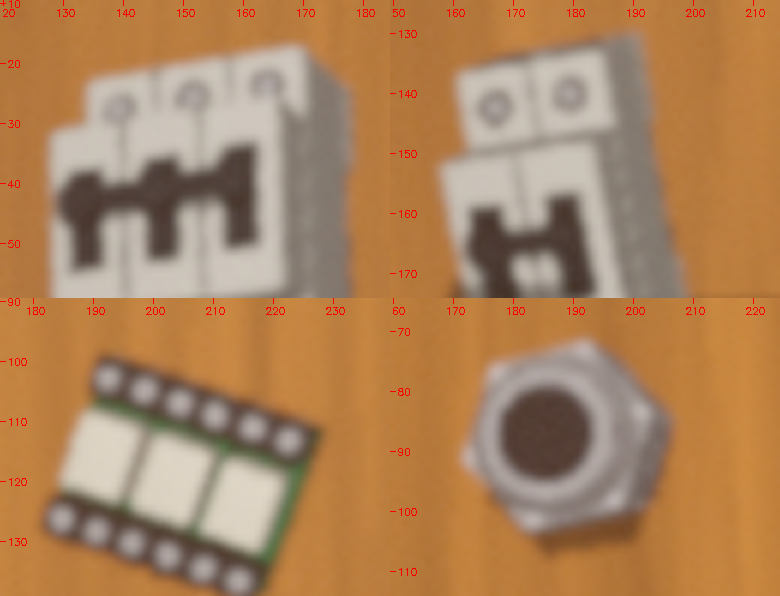

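View pics/t_trays.png

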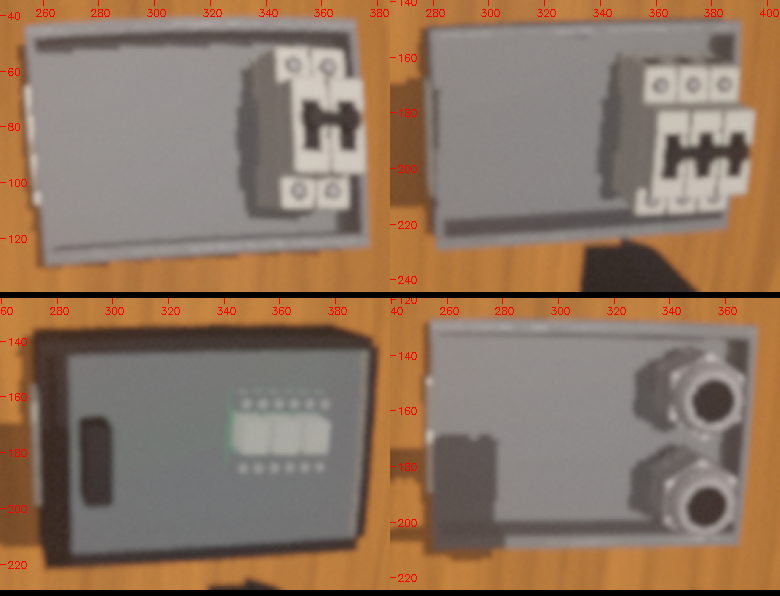

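```bash
cat > crop2.py <<'E'
from crop import *
tile([('w2',118,12,78,60),('w2',150,125,86,66)],'t_parts2')
E
python3 crop2.py; python3 - <<'E'
import cv2
im=cv2.imread('pics/t_parts2.png'); cv2.imwrite('pics/t_parts3.png',im)
print(im.shape)
E
```

```text
(298, 780, 3)
```

View pics/t_parts2.png

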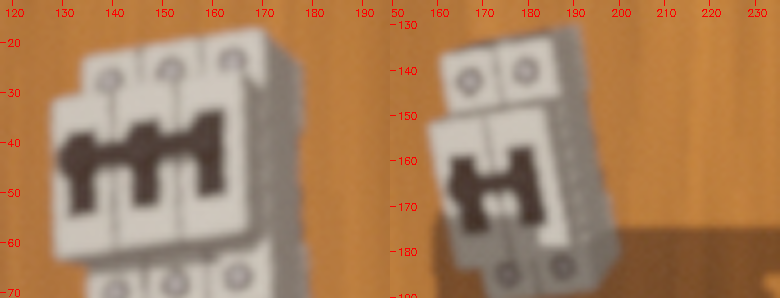

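```bash
cat > meas.py <<'E'
from h import *
D={k:np.load(k+'.npz') for k in('w0','w1','w2')}
def C(n,px,z): d=D[n]; return cast_wrist(d,d['p'],d['q'],px,z)
def quad(name,n,px,z,show=True):
    P=C(n,px,z)[:,:2]  # TL TR BR BL
    c=P.mean(0); ex=(P[1]-P[0]+P[2]-P[3])/2; ey=(P[0]-P[3]+P[1]-P[2])/2
    if show: print(name,'c',c.round(4),'ex',np.linalg.norm(ex).round(4),'yaw',np.degrees(np.arctan2(ex[1],ex[0])).round(1),'ey',np.linalg.norm(ey).round(4),'yaw',(np.degrees(np.arctan2(ey[1],ey[0]))-90).round(1))
    return P
def nat(px,x0,y0,k): return np.asarray(px)/k+[x0,y0]-0.5
if __name__=='__main__':
    quad('three','w2',nat([(50,100),(243,75),(250,233),(55,263)],118,12,5),.066)
    quad('two','w2',nat([(38,122),(155,102),(180,243),(65,268)],150,125,390/86),.066)
    quad('board','w1',nat([(98,57),(322,132),(265,298),(43,228)],175,90,6),.024)
    h=nat(np.array([(590,342),(668,415),(630,510),(535,530),(465,465),(490,370)])-[390,298],160,65,6)
    P=C('w0',h,.045)[:,:2]; c=P.mean(0); v=P-c; print('gland',c.round(4),C('w0',nat([(155,135)],160,65,6),.058).round(4),np.linalg.norm(v,axis=1).round(4),(np.degrees(np.arctan2(v[:,1],v[:,0]))%60).round(1))
    k=390/140
    # trays: top rim z=.03
    quad('t2','w2',nat([(25,32),(352,20),(370,246),(45,266)],245,35,k),.03)
    quad('t3','w2',nat([(38,26),(350,20),(338,228),(47,250)],265,140,k),.03)
    quad('tg','w0',nat([(40,22),(368,28),(350,247),(37,247)],240,120,k),.03)
    quad('box cover','w1',nat([(69,55),(368,50),(357,248),(70,256)],260,125,k),.05)
    quad('bar','w1',nat([(80,118),(108,118),(113,208),(83,208)],260,125,k),.072)
    quad('boxtop','w1',nat([(35,32),(375,40),(358,250),(47,268)],260,125,k),.05)
E
python3 meas.py
```

```text
three c [0.3824 0.2964] ex 0.0546 yaw 1.2 ey 0.0445 yaw 2.7
two c [0.4138 0.1347] ex 0.0365 yaw 9.6 ey 0.0433 yaw 6.7
board c [ 0.4506 -0.0084] ex 0.056 yaw -19.5 ey 0.0421 yaw -20.0
gland [ 0.4319 -0.143 ] [[ 0.431  -0.1424  0.058 ]] [0.0225 0.0243 0.0227 0.0215 0.0231 0.0233] [13.   9.8 11.9 12.  12.  14.9]
t2 c [0.6091 0.2424] ex 0.1696 yaw 5.4 ey 0.1186 yaw 5.3
t3 c [0.6429 0.0922] ex 0.1704 yaw 2.8 ey 0.1217 yaw 3.7
tg c [ 0.6044 -0.2584] ex 0.1723 yaw -0.0 ey 0.1195 yaw -0.2
box cover c [ 0.6402 -0.0905] ex 0.1573 yaw 1.5 ey 0.1054 yaw 2.7
bar c [ 0.5716 -0.0889] ex 0.0137 yaw -0.0 ey 0.0436 yaw 4.5
boxtop c [ 0.6343 -0.0883] ex 0.1735 yaw 1.3 ey 0.1174 yaw 2.9
```

The measured sizes match the specification: noses 54.6 mm and 36.5 mm wide, trays about 170 x 119 mm, bar 13.7 mm. I'll pick the three-pole first.

```bash
cat > act.py <<'E'
from h import *
rad=np.radians
TR={'t2':((.6091,.2424),rad(5.3)),'t3':((.6429,.0922),rad(3.2)),'tg':((.6044,-.2584),rad(0)),'box':((.637,-.0895),rad(2.0))}
def inT(t,x,y):
    (cx,cy),a=TR[t]; return [cx+x*np.cos(a)-y*np.sin(a),cy+x*np.sin(a)+y*np.cos(a)]
TZ=0.20
def pick(xy,psi,zg,force,open_=1.0,hi=TZ):
    env.set_gripper(open_)
    env.goto([*xy,hi],Q(psi)); env.move_l([*xy,zg+.006+.03],velocity=.25)
    c=env.move_l([*xy,zg+.006],velocity=.1,contact_N=8)
    env.set_gripper(0.0,force); g=env.read_finger_gap()
    env.move_l([*xy,hi],velocity=.2)
    print('pick contact',c,'gap mm',g*88,'after',env.read_finger_gap()*88,'F',np.round(env.read_wrist_force(),2),env.read_clock())
def place(xy,psi,zg,rel,hi=TZ,floor=.004):
    env.move_l([*xy,hi],Q(psi),velocity=.3)
    env.move_l([*xy,zg+.006+floor+.010],velocity=.2)
    c=env.move_l([*xy,zg+.006+floor-.003],velocity=.03,contact_N=4)
    z=env.read_position()[2]
    env.set_gripper(rel); print('place contact',c,'height over floor',z-zg-.006-floor)
    env.move_l([*xy,hi],velocity=.2); print(env.read_clock())
E
python3 - <<'E'
from act import *
pick((.3824,.2964),rad(2),.053,30)
shot('w3'); up('w3')
E
```

```text
pick contact False gap mm 53.6859131954525 after 53.67854384045857 F [ 0.29 -0.88 -3.32] 7.7667
```

View pics/w3_u.png

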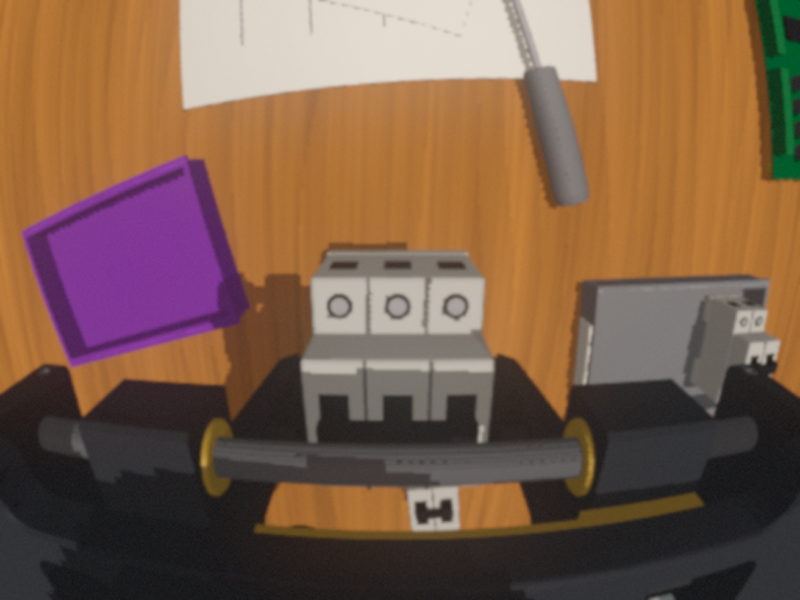

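The three-pole is held squarely in the jaws at (397,340), with a gap of 53.7 mm and about 3.3 N on the wrist. I'll place it, then pick and place the two-pole.

```bash
python3 - <<'E'
from act import *
a=TR['t3'][1]
place(inT('t3',-.040,0),a,.053,(54+13)/88)
pick((.4138,.1347),rad(8),.053,30)
E
echo; python3 - <<'E'
from act import *
if env.read_finger_gap()*88>33:
    place(inT('t2',-.040,0),TR['t2'][1],.053,(36+20)/88)
    env.goto([.55,.05,.3],Q(0.)); shot('w4'); up('w4')
E
```

```text
place contact True height over floor -8.188707874072325e-05
11.4
pick contact False gap mm 35.95930710018324 after 36.16288225633411 F [ 0.39  0.51 -3.37] 15.425

place contact True height over floor -0.00029189524108509494
18.7083
```

View pics/w4_u.png

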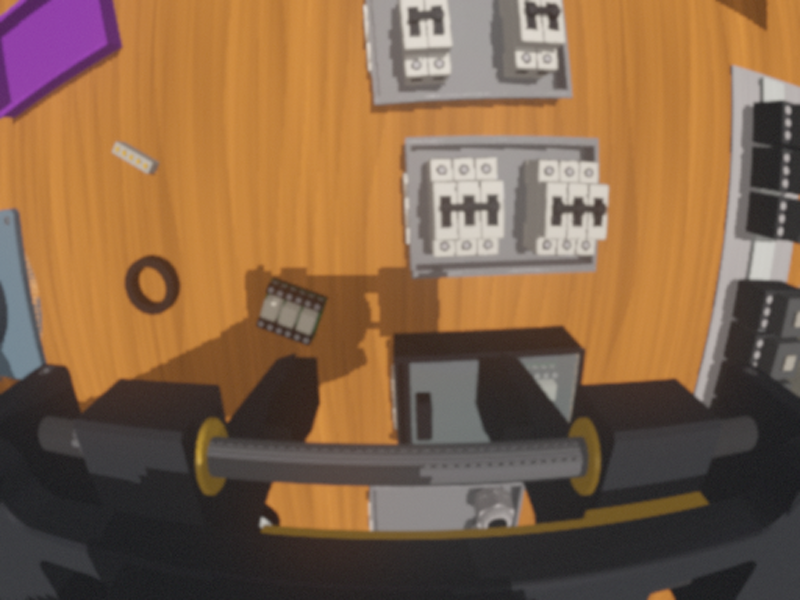

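w4 shows both breakers standing upright in the near halves of their own trays: three-pole (467,205), two-pole (426,40). Next, the cover.

```bash
python3 - <<'E'
from act import *
a=TR['box'][1]; b=np.array([.5716,-.0895]); u=np.array([np.cos(a),np.sin(a)])
env.set_gripper(.5)
env.goto([*b,.16],Q(a)); env.move_l([*b,.11],velocity=.2)
c=env.move_l([*b,.080],velocity=.06,contact_N=6)
p=env.read_position(); print('down',c,p)
env.set_gripper(0.,10); print('gap',env.read_finger_gap()*88,env.read_wrist_force().round(1))
c=env.move_l([*(b+.104*u),p[2]],velocity=.1,contact_N=7)
p2=env.read_position(); print('slide',c,p2,env.read_wrist_force().round(1),env.read_finger_gap()*88)
print('travel',(p2-p)[:2]@u)
env.set_gripper(.5); env.move_l([p2[0],p2[1],.2],velocity=.2)
pb=env.read_position()
env.goto([.55,-.03,.3],Q(0.)); shot('w5'); up('w5'); print(env.read_clock())
E
```

```text
down False [ 0.57159077 -0.08943144  0.0798498 ]
gap 13.776524190967805 [-0.7 -0.2  1.1]
slide True [ 0.6653575  -0.08557846  0.07998858] [-4.  -0.2  5.7] 14.35725353570324
travel 0.09384407202485748
25.4083
```

View pics/w5_u.png

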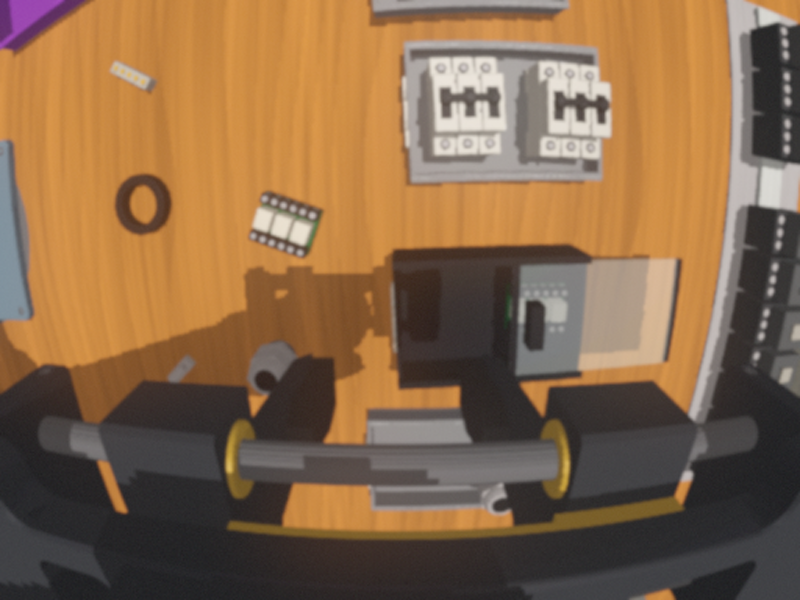

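w5 shows the cover open: its near edge is at about (515,315), and the near half of the box, (400-510, 260-380), is free. The end stop fixes the box centre at about (0.633,-0.088), so I'll use that for the relay board.

```bash
sed -i "s/'box':((.637,-.0895)/'box':((.633,-.0882)/" act.py; python3 - <<'E'
from act import *
pick((.4506,-.0084),rad(70.3),.022,20)
shot('w6'); up('w6')
E
```

```text
pick contact False gap mm 43.60926018466011 after 43.68938033369588 F [ 0.39 -0.04 -2.33] 30.05
```

View pics/w6_u.png

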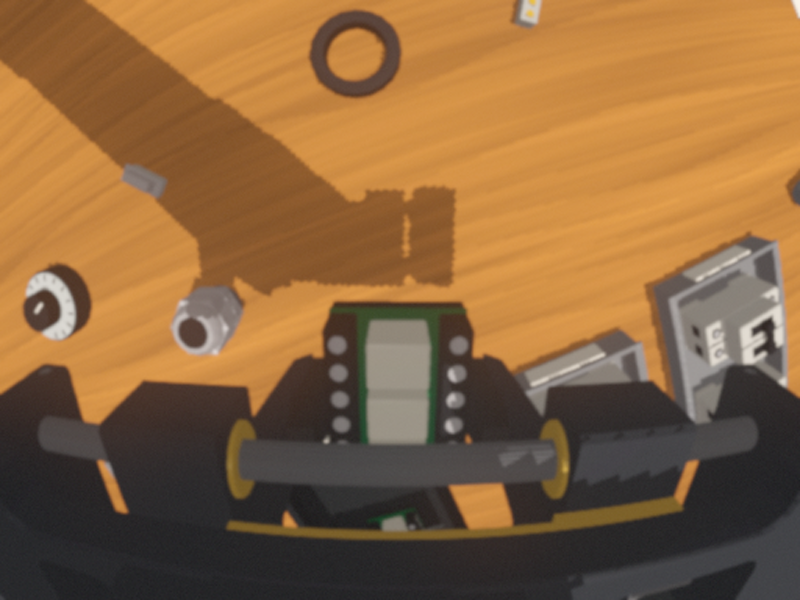

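The board is held squarely across its terminal strips at (398,375), gap 43.7 mm. I'll lower it into the box.

```bash
python3 - <<'E'
from act import *
a=TR['box'][1]
place(inT('box',-.036,0),a+np.pi/2,.022,56/88)
env.goto([.58,-.05,.3],Q(0.)); shot('w7'); up('w7')
E
```

```text
place contact True height over floor -0.0005225677920040316
33.525
```

View pics/w7_u.png

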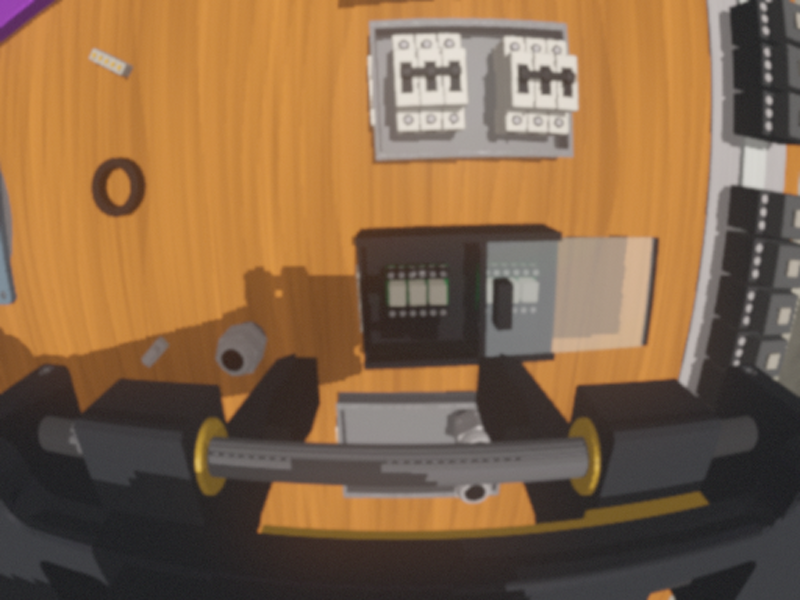

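w7 shows the board lying flat in the near half of the box at (417,292). Now I'll shut the cover.

```bash
python3 - <<'E'
from act import *
a=TR['box'][1]; u=np.array([np.cos(a),np.sin(a)]); b=np.array([.6655,-.0858])
env.set_gripper(.5)
env.goto([*b,.16],Q(a)); env.move_l([*b,.11],velocity=.2)
print('down',env.move_l([*b,.080],velocity=.06,contact_N=6))
env.set_gripper(0.,10); p=env.read_position(); print('gap',env.read_finger_gap()*88)
c=env.move_l([*(b-.108*u),.080],velocity=.1,contact_N=8)
p2=env.read_position(); print('slide',c,p2,env.read_wrist_force().round(1),env.read_finger_gap()*88,'travel',(p2-p)[:2]@u)
env.set_gripper(.5); env.move_l([p2[0],p2[1],.2],velocity=.2); print(env.read_clock())
env.goto([.56,-.03,.3],Q(0.)); shot('w8'); up('w8')
E
```

```text
down False
gap 14.185424031819014
slide True [ 0.56532345 -0.09004479  0.08017396] [ 4.1 -0.   0.4] 13.746499254023002 travel -0.10007570345843075
39.8667
```

View pics/w8_u.png

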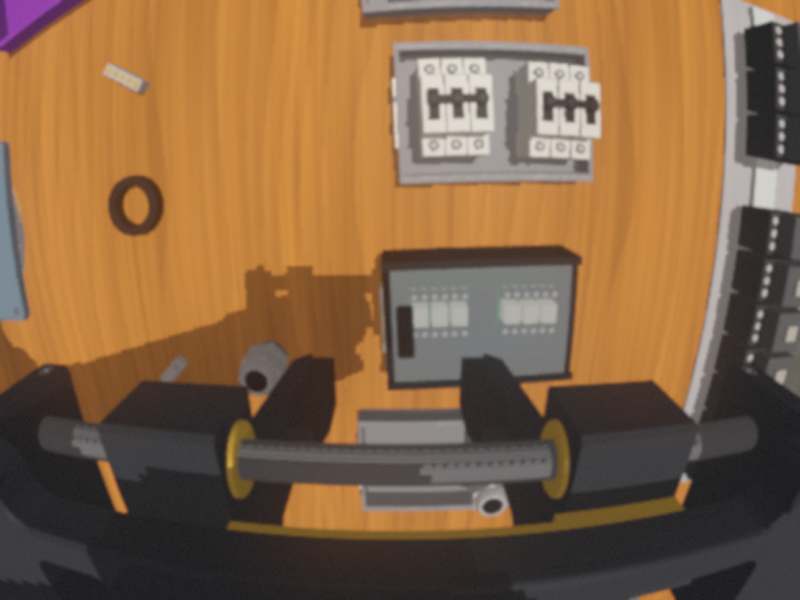

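The cover travelled 100 mm between its two stops, and w8 shows it shut with its bar at (405,332) by the near wall. Last part: the gland.

```bash
python3 - <<'E'
from act import *
pick((.4316,-.1428),rad(42.3),.036,20)
shot('w9'); up('w9')
E
```

```text
pick contact False gap mm 37.54358840500321 after 37.70009254353512 F [-0.74  0.21 -1.52] 44.9667
```

View pics/w9_u.png

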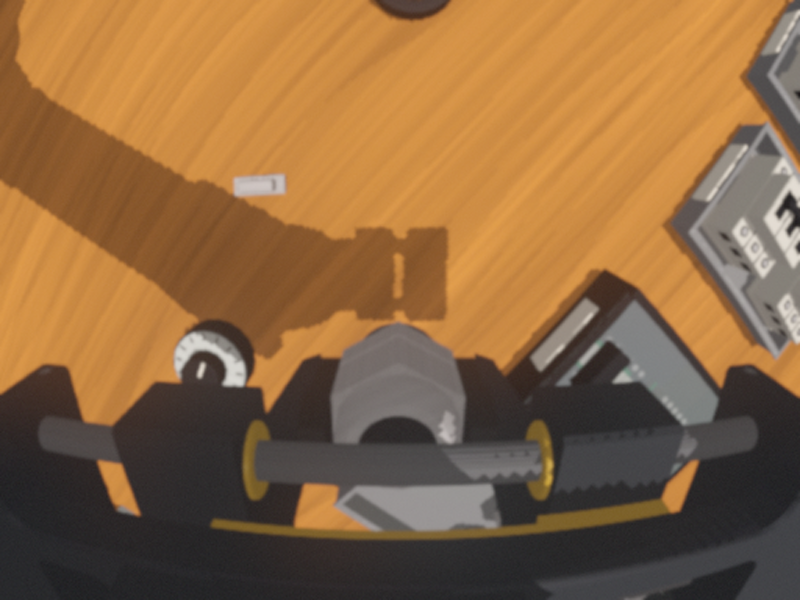

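The gland is held upright across its flats at (398,390), gap 37.6 mm against 38 expected. I'll place it, then look over the whole bench.

```bash
python3 - <<'E'
from act import *
place(inT('tg',-.040,0),rad(90),.036,54/88)
env.goto([.52,-.24,.32],Q(0.)); env.dwell(.2); shot('w10'); up('w10')
env.goto([.40,-.10,.45],Q(0.)); env.dwell(.2)
d=get_image('scene'); np.savez('scene1.npz',**d); save('scene1_u',cv2.resize(d['color'],(800,600),interpolation=cv2.INTER_CUBIC)); print(env.read_clock())
E
```

```text
place contact True height over floor -0.00048000881789833465
48.625
51.2417
```

View pics/w10_u.png

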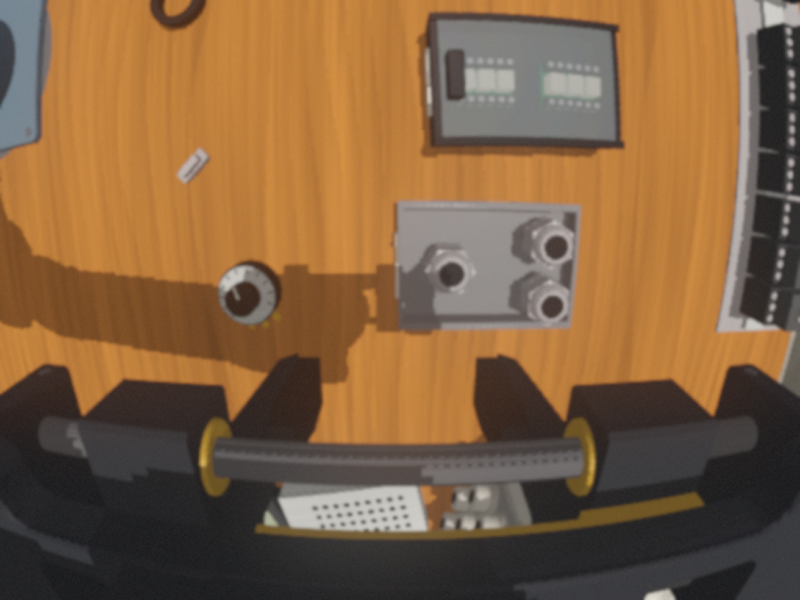

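View pics/scene1_u.png

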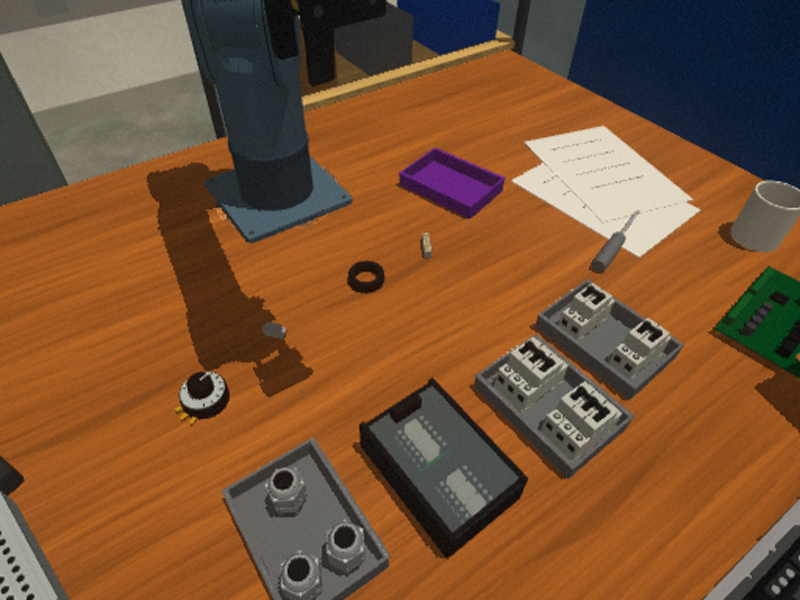

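Everything is in place in these views. The dial is at (249,292), the same pixel as in w0. The gland stands at (450,270) in its tray, and the cover is shut over both boards. Handing in.

```bash
python3 - <<'E'
from h import *
print(np.abs(env.read_qvel()).max(),env.read_wrist_force().round(2),env.read_clock()); env.job_done(); print('done')
E
```

```text
0.00599446653747671 [0.58 0.2  0.01] 51.2417
the job is handed in; nothing more can be done
done
```

All four parts are where they belong, and I handed the job in at about 51 s of the 117 s allowed; no verdict was reported.

- **Breakers and gland:** the two-pole, three-pole and gland each stand upright in the near half of their own tray. Each touched down within 0.5 mm of the expected floor height.
- **Relay board:** it lies flat in the near half of the board box, also within about 0.5 mm of floor height.
- **Cover:** I slid it open to its stop, then shut again by 100.1 mm to the other stop, against a full stroke of 100 mm. The last views show it shut over both boards.
- **Dial:** it sits at the same pixel in the wrist pictures taken before and after, from the same pose.
- **Arm at hand-in:** it was still, clear of everything, with almost no force on the wrist.

**Disagreements:** my first two estimates of the box centre differed by about 6 mm in x because the cover was slightly ajar. I took the centre from the cover's end stop instead. With the gripper lifted and holding a part, the wrist-force readings were 1 N or more too high for the two lighter parts and for the two-pole, so I confirmed those grips by finger gap and picture. No check failed.

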